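# Rock a stuck print head out of its carriage and hold it clear

### The job

The print head is stuck in the printer's carriage, its foot pinched between the two sprung blue cheeks, and the carriage itself only clips onto the rods, so pulling straight up would drag the carriage off them. Grip the head across its sides and rock it side to side along the rods, about 5 degrees and at least twice each way, while the foot is still between the cheeks, easing it up little by little as you rock until it frees; the carriage must stay down on its rods. Finish while still holding the head, steady and upright, straight above its seat with the nozzle just clear, about 15 mm above the tops of the cheeks, and do not disturb the other things on the bench.

Things in the scene. Friction and masses are not known exactly. Their poses are not given: they have to be found in the camera images.
- head_grip (a point): Middle of the print head's grip zone, 58 mm above the underside of its foot. The head (about 180 g) is a rigid upright block 30 mm (x) by 36 mm (y, along the rods): aluminium foot 24 mm high in the slot, finned cooler above it to 58 mm, blue cap 58 to 76 mm with a 6 mm black stub on top; a black fan 10 mm thick on its -x face, 30 to 60 mm up. Both y faces are free: grip across the 36 mm.
- head_cap (a point): Centre of the blue cap's top, 76 mm above the underside of the foot, on the head's mid axis; its z axis is the head's own upright axis. It starts upright, axes along those of seat.
- nozzle_tip (a point): Tip of the head's brass nozzle, lowest point of the head, on its mid axis, 16 mm below the underside of the foot and 74 mm below head_grip; it hangs in the plate's window.
- seat (a point): Fixed to the carriage: centre of the slot at the top of the carriage plate, 75 mm above the bench, where the foot's underside rests. x across the rods (the cheeks press along x), y along the rods (the rocking direction), z up. Clear ears 12 mm high stand at y = +-21.5 to 27.5 mm and leave the foot 3.5 mm each side; the foot can lean over 6 degrees either way.
- cheek_top (a point): Point midway between the cheeks at the height of their tops, 26 mm above seat. Two blue cheeks, 42 mm along y, at x = +-18 to 23 mm, each sprung inwards with about 36 N on two round steel nubs (y = +-12 mm, 14 mm above seat). Friction at the nubs holds the head with some 35 to 50 N against a straight pull, little while it is being rocked about the nubs; it is free of them when lifted about 14 mm.
- carriage (a joint): How far the carriage (clear plate 96 by 100 mm on four blue clip-on bushings) has been pulled up off its rods, m: 0 = clipped down, grows upward. It lets go at about 22 N of upward pull; otherwise it is rigid, it does not slide along the rods.
- axis: The printer's X axis screwed to the bench: two 8 mm steel rods along its y axis, at x = +-35 mm and 52 mm high, between clear end blocks (110 by 30 mm, 75 mm high, at y = +-165 mm), a 42 mm motor outside the +y block. Origin: on the bench, midway between the end blocks; does not move.
- spool: Bystander: filament spool lying flat, 160 mm across, 54 mm high, off-white filament. Origin: centre of its underside.
- mouse: Bystander: black computer mouse, 56 by 100 mm (long along its y), 32 mm high. Origin: centre of its underside.
- screwdriver: Bystander: red-handled screwdriver lying along its own x axis, handle to its -x, about 200 mm long and 26 mm thick. Origin: on the bench under its middle.
- tray: Bystander: open blue parts tray, 80 by 110 mm, 22 mm high, with four steel bearings in it. Origin: centre of its underside.
Mind the look-alikes: they are no part of the job. What is shaped like the part that bears head_grip but red is not meant.

How it is judged (in metres and radians):
On the way, in this order (a step that is already met when the one before it is completed fails the run):
1. with its foot still between the cheeks (lifted under 12 mm) the head is leaned about 3 degrees or more towards seat's +y (angle between head_cap's own z axis and vertical above 0.05 rad and y of head_cap in the frame of seat above 0 m and z of nozzle_tip in the frame of seat below -0.004 m).
2. still there, it is leaned as far towards seat's -y (angle between head_cap's own z axis and vertical above 0.05 rad and y of head_cap in the frame of seat below 0 m and z of nozzle_tip in the frame of seat below -0.004 m).
3. still there, it is leaned towards +y once more (all of step 1).
At the end, for the whole second after the job is handed in: the head hangs in the fingers alone, still and upright (within 6 degrees), its nozzle tip 5 to 35 mm above the cheek tops and within 15 mm sideways of the seat's centre; the carriage is down on its rods (within 2 mm) and the bystanders lie within 10 mm of where they were (z of nozzle_tip in the frame of cheek_top between 0.005 and 0.035 m and horizontal distance between nozzle_tip and seat below 0.015 m and angle between head_cap's own z axis and vertical below 0.1 rad and linear speed of head below 0.02 m/s and contact force between the fingers and head above 2 N and contact force between head and carriage below 0.3 N and contact force between head and axis below 0.3 N and value of joint carriage below 0.002 m and distance of each of spool, mouse, screwdriver, tray from where it was at the start of the episode below 0.01 m); the arm keeps its last pose, push and grip.
It fails at once if the carriage is dragged up off its rods (over 2 mm) (value of joint carriage above 0.002 m).
It fails at once if a bystander is pushed away (over 20 mm) (distance of any of spool, mouse, screwdriver, tray from where it was at the start of the episode above 0.02 m).
It also fails if it takes over 42 s, if anything falls off the work surface, if the arm or the gripper's body presses on something with over 40 N, if the wrist force passes 120 N, or if a joint passes its speed limit or range.

### The arm

A 7-joint arm with a two-finger parallel gripper is mounted at the origin on the work surface. World frame = base frame: x ahead of the robot, y to its left, z up, the work surface at z = 0. Lengths are in mm, angles in degrees, forces in N, time in s.
With the tool pointing down it reaches from about 425 to 875 mm from the base axis. Payload 9.9 kg.
Tool frame: the origin (TCP) lies midway between the tips of the shut fingers; the grasp point (between the pads) lies 19 mm behind it; z points along the fingers, y is the direction in which the jaws open and shut (so a half turn about z gives the same grasp; the last joint's range is limited). The gripper opens to 85 mm and grips with 20 to 120 N. Pads are 22 mm wide; open, the fingers measure 114 mm over their backs; the gripper's body (76 mm by 85 mm) begins 54 mm behind the grasp point. The pads swing forward as they close: fully open they stand 13 mm farther back than shut.
Start: joints at [-76.135, 32.985, 1.427, 82.34, -0.859, 64.687, -3.237], TCP at [216.038, 639.497, 231.289] pointing down, gripper open.
Joint ranges: [-157.87, 157.87], [-19.46, 123.44], [-87.15, 90], [11.01, 140.99], [-62.26, 242.26], [9.8, 113.94], [-161.44, 161.44]. Speed limits (degrees/s): [127.2, 127.2, 172.46, 172.46, 180, 180, 180].

### API

Orientations are given as [roll, pitch, yaw] about the fixed x, y, z axes, in that order (R = Rz(yaw) Ry(pitch) Rx(roll)).
In Python, from plant import r gives the robot as it stands.
- The arm moves only by the shell command python3 -m jog 'ROWS' [OPENING] [FORCE]. ROWS is JSON, a list of rows, each a list of 4 numbers: the shift along the tool's x, y, z in mm, then the turn about the tool's z in degrees. A call has 1 to 12 rows; each row shifts and turns the pose as measured when the row begins, along the tool's axes as they then stand; what a row does not reach is not made up. A row lasts 1/8 s, in which the tool goes at most 62.5 mm and 10.7 degrees, less where a joint would pass 70% of its speed; a pose out of reach is approached as far as the arm can. A call is refused whole if a number of a shift passes 62.5 or a number of a turn 10.7, either way. A call with a gripper value outside its range is refused whole. OPENING is the finger opening in mm, from 0 to 85.4, set as the call begins (- or left out, the last holds). The fingers move at their own pace and stop on an object; FORCE is the grip in N (left out, the last holds). Time passes only in rows, so rows that do not move let the fingers close. It gives the time, the measured TCP pose, the force and the opening at its end, in the units of the state.
- r.read_state(): the state, without advancing time (a new reading comes with each control period).
- r.grab_frame(name): name is "side" or "top"; returns a dict with "pixels" (384x512x3 uint8, red, green, blue), "z_map" (384x512 float32, mm along the optical axis (not along the pixel's ray), 0 where there is no reading), "intrinsics" (3x3 intrinsics, pixels), "camera_from_world" (4x4, takes a point from world to camera coordinates). Camera axes: x right, y down, z forward; pixel columns grow to the right and rows downward; lengths in mm; the calibration is good to about 2 mm. A picture is of the moment at which its call begins.
- r.close_job(): hands the job in, once; it reports no verdict.
The state is a dict: "clock": time; "joints": joint angles; "joint_velocities": joint speeds; "joint_efforts": joint torques, N m; "position": TCP position; "tool_rot": TCP orientation; "wrist_force": force on the tool from outside, world axes, zero at the start; "torque": the same for the moment, N m; "grip_width": opening from 0.0 (shut) to 1.0 (fully open).
Only numpy, scipy, OpenCV 4.12 (cv2) and the standard library are available. Lean on these libraries where they do the work, as an engineer would, in place of code of your own. Each camera call takes 0.05 s, during which the arm holds its last target.

## Working session

There is one attempt and no reset: what is moved stays moved. The work goes in short steps, Python scripts to look and compute and a shell command to move; the robot and the scene stay as the last step left them, time stands still between calls to the robot, and variables do not carry over. Pictures are saved under pics/ and viewed, and the job is handed in when it is done.

```bash
ls; mkdir -p pics; python3 - <<'E'
from plant import r
import cv2,numpy as np
s=r.read_state();print(s)
for n in("top","side"):
    f=r.grab_frame(n);cv2.imwrite(f"pics/{n}0.png",f["pixels"][:,:,::-1]);np.savez(f"{n}0.npz",**f)
    print(n,f["intrinsics"].round(1).tolist(),f["camera_from_world"].round(3).tolist())
E
```

```text
pics
{'clock': 0.0, 'joints': array([-76.132753  ,  33.03418006,   1.4223164 ,  82.38520106,
        -0.85912417,  64.68843488,  -3.23732291]), 'joint_velocities': array([ 0.0348406 , -0.00342572,  0.02563102, -0.04661299,  0.0260964 ,
        0.07235712,  0.02126932]), 'joint_efforts': array([-2.31004242e-04, -7.65763092e+01,  2.25042611e+00, -2.85959995e+01,
        1.52835500e-02,  1.26355811e-02,  1.53636404e-05]), 'position': array([215.90300336, 639.05803831, 230.43199026]), 'tool_rot': array([-1.79902859e+02,  4.78276180e-03,  1.61334319e+02]), 'wrist_force': array([-0.69851926,  0.16870845, -0.62414152]), 'torque': array([-0.01289846,  0.02641036,  0.01470512]), 'grip_width': 1.0031131919847243}
top [[406.8, 0.0, 260.6], [0.0, 406.8, 193.4], [0.0, 0.0, 1.0]] [[0.002, -1.0, 0.019, -46.357], [-0.986, -0.005, -0.166, 578.97], [0.166, -0.018, -0.986, 769.903], [0.0, 0.0, 0.0, 1.0]]
side [[469.4, 0.0, 260.6], [0.0, 469.4, 195.1], [0.0, 0.0, 1.0]] [[-0.983, -0.183, 0.021, 555.947], [-0.124, 0.571, -0.811, 178.035], [0.137, -0.8, -0.584, 968.674], [0.0, 0.0, 0.0, 1.0]]
```

View pics/top0.png

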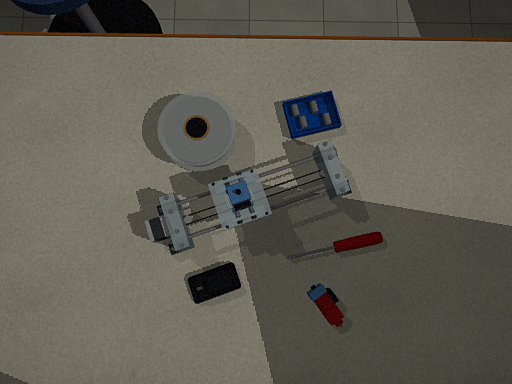

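View pics/side0.png

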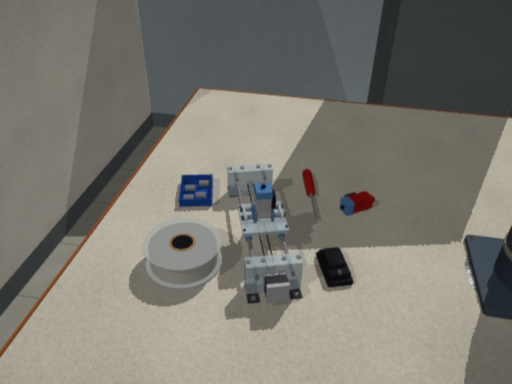

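```bash
python3 - <<'E'
import cv2,numpy as np
t=np.load("top0.npz");s=np.load("side0.npz")
a=t["pixels"][140:265,140:365,::-1];cv2.imwrite("pics/topc.png",cv2.resize(a,None,fx=3.5,fy=3.5,interpolation=cv2.INTER_CUBIC))
a=s["pixels"][150:310,210:390,::-1];cv2.imwrite("pics/sidec.png",cv2.resize(a,None,fx=3.7,fy=3.7,interpolation=cv2.INTER_CUBIC))
E
```

```text
(no output)
```

View pics/topc.png

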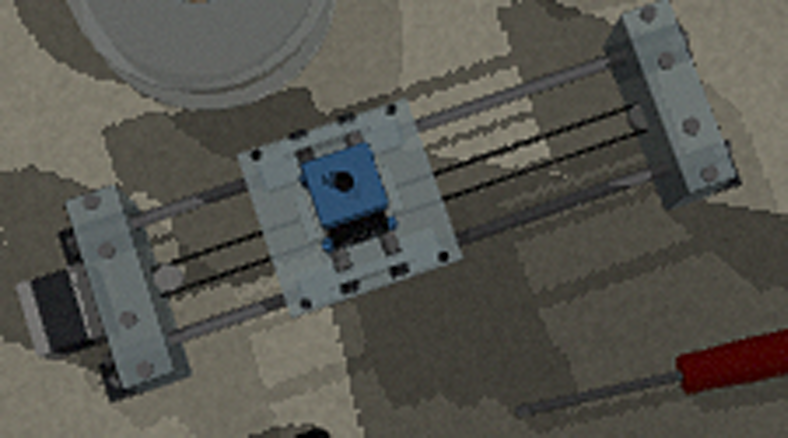

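View pics/sidec.png

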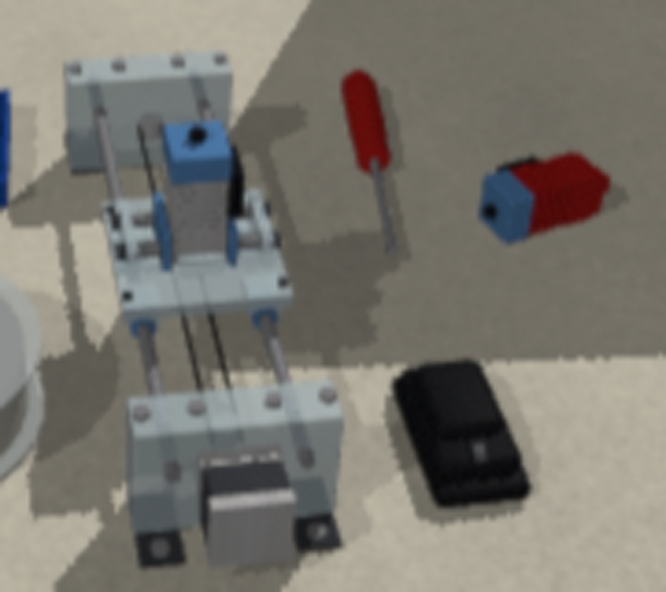

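```bash
cat >h.py <<'E'
import numpy as np,cv2
def cloud(f):
    K=f["intrinsics"];T=f["camera_from_world"];Z=f["z_map"];v,u=np.mgrid[:384,:512]
    P=np.stack([(u-K[0,2])/K[0,0]*Z,(v-K[1,2])/K[1,1]*Z,Z],-1)
    return (P-T[:3,3])@T[:3,:3]
def ray(f,u,v,z):
    K=f["intrinsics"];T=f["camera_from_world"];R=T[:3,:3];c=-R.T@T[:3,3]
    d=R.T@np.array([(u-K[0,2])/K[0,0],(v-K[1,2])/K[1,1],1]);return c+d*(z-c[2])/d[2]
E
python3 - <<'E'
import cv2,numpy as np
from h import *
t=np.load("top0.npz");s=np.load("side0.npz")
W=cloud(t)
p=lambda c,z:ray(t,140+c[0]/3.5,140+c[1]/3.5,z)
print("cap z",W[185:200,230:246,2].round(0)[::4,::4])
cap=[p(c,151) for c in[(302,167),(376,143),(389,205),(322,230)]];print(np.round(cap,1),np.mean(cap,0).round(1))
print("stub",p((343,181),157))
pl=np.array([p(c,75) for c in[(240,155),(405,103),(462,256),(293,315)]]);print(pl.round(1),pl.mean(0).round(1))
# angles
for a,b in((1,0),(2,3)):d=pl[a]-pl[b];d=-d;d=pl[b]-pl[a];print("yaw y-edge",np.degrees(np.arctan2(-d[0],d[1])))
for a,b in((0,3),(1,2)):d=pl[a]-pl[b];print("yaw x-edge",np.degrees(np.arctan2(d[1],d[0])))
for nm,f in(("top",t),("side",s)):
    W=cloud(f);x,y,z=W[...,0],W[...,1],W[...,2];ok=f["z_map"]>0
    near=ok&(np.hypot(x-pl[:,0].mean(),y-pl[:,1].mean())<90)
    for lo,hi in((143,156),(70,80)):
        q=W[near&(z>lo)&(z<hi)];print(nm,lo,len(q),q.mean(0).round(1),cv2.minAreaRect(q[:,:2].astype(np.float32)))
    # end blocks tops
    q=W[ok&(z>69)&(z<80)&(np.hypot(x-pl[:,0].mean(),y-pl[:,1].mean())<260)]
    print(nm,cv2.minAreaRect(q[:,:2].astype(np.float32)),q[:,2].mean())
u,v=210+197/3.7,150+135/3.7;print("side stub",ray(s,u,v,157))
c=[ray(s,210+a/3.7,150+b/3.7,151) for a,b in((165,124),(225,121),(231,157),(168,160))];print(np.round(c,1),np.mean(c,0))
E
```

```text
cap z [[148. 151. 149. 149.]
 [150. 149. 159. 151.]
 [152. 151. 158. 151.]
 [148. 149. 152. 152.]]
[[571.7  18.  151. ]
 [584.2 -19.1 151. ]
 [552.6 -25.8 151. ]
 [539.8   7.5 151. ]] [562.1  -4.8 151. ]
stub [563.67565655  -2.87675332 157.        ]
[[592.2  57.7  75. ]
 [622.4 -34.1  75. ]
 [536.1 -65.9  75. ]
 [503.2  26.7  75. ]] [563.5  -3.9  75. ]
yaw y-edge 18.247127042967662
yaw y-edge 19.542289602584948
yaw x-edge 19.21997270967716
yaw x-edge 20.239505909367043
top 143 376 [563.7  -2.5 150.3] ((564.4464721679688, -2.390226364135742), (34.417659759521484, 35.726219177246094), 20.196109771728516)
top 70 1531 [561.6  -2.6  74.4] ((564.4511108398438, -2.541168212890625), (96.2806396484375, 99.79332733154297), 19.220840454101562)
top ((574.7192993164062, -31.898101806640625), (109.87873077392578, 360.37408447265625), 19.37885284423828) 74.4770934488635
side 143 207 [563.7   3.6 149.8] ((564.845458984375, -0.8303775787353516), (33.82188034057617, 38.2452392578125), 19.599124908447266)
side 70 703 [560.2  22.7  74.6] ((564.3466796875, -0.23207855224609375), (96.67875671386719, 102.84382629394531), 18.779951095581055)
side ((575.0908813476562, -30.424362182617188), (109.78645324707031, 362.7485656738281), 19.48443603515625) 74.37226167261964
side stub [563.05084363   3.17988927 157.        ]
[[583.9 -12.2 151. ]
 [551.6 -22.3 151. ]
 [542.6  11.4 151. ]
 [575.6  21.4 151. ]] [ 5.63402104e+02 -4.17049297e-01  1.51000000e+02]
```

Candidates: the grey, blue-capped head in the carriage (top px 238,192; side px 263,190) and a red one lying on the bench (top px 325,303; side px 357,203). The meant one is the first: it is upright in the carriage, and the crops show its stub, fan and blue cheeks. Seat is at about (564, -2, 75), yaw about 19.4°. I move over it now, staying high.

```bash
python3 -m jog '[[-20,-18,0,0],[-44,-41,0,0],[-44,-41,0,0],[-44,-41,0,0],[-44,-41,0,0],[-44,-41,0,0],[-44,-41,0,0],[-44,-41,0,0],[-44,-41,0,0],[-44,-41,0,0],[-30,-30,0,0],[0,0,0,0]]' 85
```

```text
clock: 1.6
position: [512.1, 83.6, 227.5]
tool_rot: [-179.6, -0.1, 161.4]
wrist_force: [-1.5, 1.0, -0.6]
grip_width: 0.995
```

```bash
python3 -m jog '[[-35,-29,0,0],[-35,-29,0,0],[-7,-7,0,0],[0,0,0,-9.5],[0,0,0,-9.5],[0,0,0,-9.5],[0,0,0,-9.5],[0,0,0,0]]'
cat >w.py <<'E'
from plant import r
import numpy as np
from scipy.spatial.transform import Rotation as Ro
s=r.read_state();R=Ro.from_euler("xyz",s["tool_rot"],degrees=True).as_matrix()
p=s["position"];print("clk",round(s["clock"],2),"pos",p.round(1),"rot",s["tool_rot"].round(2),"F",s["wrist_force"].round(1),"gw",round(s["grip_width"]*85.4,1),"j7",s["joints"][6].round(0))
print("tool delta to (564,-1.7,110):",(R.T@(np.array([564,-1.7,110])-p)).round(1),"yaw err",((199.4-s["tool_rot"][2]+180)%360-180).round(2))
Rs=Ro.from_euler("z",19.4,degrees=True).as_matrix()
print("pos in seat frame",(Rs.T@(p-[564,-1.7,75])).round(1),"F seat",(Rs.T@s["wrist_force"]).round(1),"M seat",(Rs.T@s["torque"]).round(2))
E
python3 w.py
```

```text
clock: 2.6
position: [561.7, 7.6, 225.4]
tool_rot: [179.8, -0.5, -158.8]
wrist_force: [-0.1, 0.2, -0.0]
grip_width: 0.996
clk 2.6 pos [561.7   7.6 225.4] rot [ 179.8    -0.55 -158.76] F [-0.1  0.2 -0. ] gw 85.0 j7 105.0
tool delta to (564,-1.7,110): [ 1.000e-01 -9.900e+00  1.154e+02] yaw err -1.84
pos in seat frame [  0.9   9.6 150.4] F seat [-0.1  0.2 -0. ] M seat [ 0.02 -0.02  0.01]
```

```bash
python3 -m jog '[[0,-10,0,1.8],[0,0,0,0],[0,0,25,0],[0,0,25,0],[0,0,25,0],[0,0,20,0],[0,0,0,0]]'; python3 w.py
```

```text
clock: 3.48
position: [564.9, -0.5, 128.2]
tool_rot: [179.8, -0.5, -161.5]
wrist_force: [-0.3, 0.2, 0.3]
grip_width: 0.997
clk 3.48 pos [ 5.649e+02 -5.000e-01  1.282e+02] rot [ 179.83   -0.49 -161.5 ] F [-0.3  0.2  0.3] gw 85.1 j7 104.0
tool delta to (564,-1.7,110): [ 1.  -0.9 18.2] yaw err 0.9
pos in seat frame [ 1.2  0.8 53.2] F seat [-0.2  0.3  0.3] M seat [-0.    0.05 -0.  ]
```

```bash
python3 -m jog '[[1,-0.8,9,-0.9],[0,0,9,0],[0,0,0,0],[0,0,0,0]]' 50; python3 w.py; python3 - <<'E'
from plant import r
import cv2,numpy as np
for n,b in(("top",(140,240,180,300)),("side",(130,270,200,340))):
    f=r.grab_frame(n);a=f["pixels"][b[0]:b[1],b[2]:b[3],::-1];cv2.imwrite(f"pics/{n}1.png",cv2.resize(a,None,fx=4,fy=4,interpolation=cv2.INTER_CUBIC))
E
```

```text
clock: 3.98
position: [565.1, -1.6, 111.0]
tool_rot: [179.9, -0.3, -160.6]
wrist_force: [-0.3, -0.9, 0.2]
grip_width: 0.583
clk 3.98 pos [565.1  -1.6 111. ] rot [ 179.88   -0.34 -160.62] F [-0.3 -0.9  0.2] gw 49.8 j7 104.0
tool delta to (564,-1.7,110): [1.1 0.3 1. ] yaw err 0.02
pos in seat frame [ 1.1 -0.3 36. ] F seat [-0.6 -0.8  0.2] M seat [-0.02  0.04 -0.02]
```

View pics/side1.png

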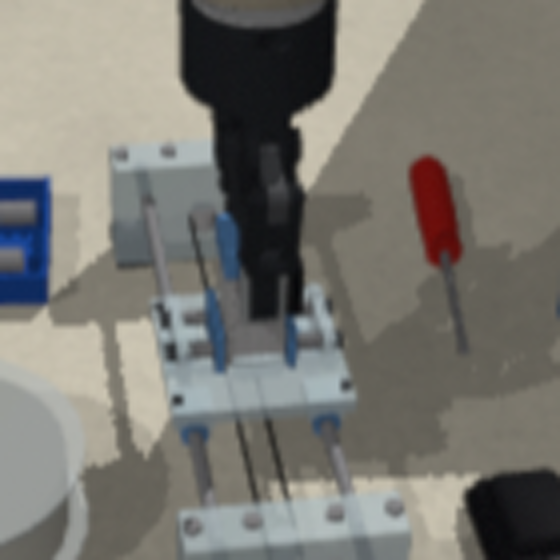

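View pics/top1.png

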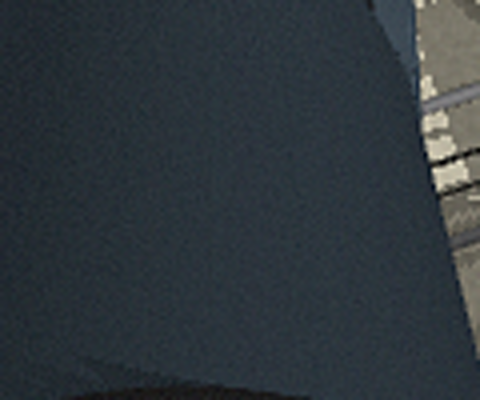

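```bash
python3 -m jog '[[1,0,0,0],[0,0,0,0],[0,0,0,0],[0,0,0,0],[0,0,0,0]]' 20 40; python3 w.py
```

```text
clock: 4.7
position: [564.4, -1.5, 111.4]
tool_rot: [179.9, -0.3, -160.6]
wrist_force: [0.9, -0.1, -1.1]
grip_width: 0.416
clk 4.7 pos [564.4  -1.5 111.4] rot [ 179.86   -0.28 -160.61] F [ 0.9 -0.1 -1.1] gw 35.6 j7 104.0
tool delta to (564,-1.7,110): [ 0.4 -0.1  1.4] yaw err 0.01
pos in seat frame [ 0.4  0.1 36.4] F seat [ 0.8 -0.4 -1.1] M seat [ 0.08 -0.11 -0.05]
```

```bash
python3 -m jog '[[0,1,-0.2,0],[0,1,-0.2,0]]'; python3 w.py;python3 -m jog '[[0,1,-0.2,0],[0,1,-0.2,0]]'; python3 w.py
```

```text
clock: 4.95
position: [564.2, -1.5, 111.4]
tool_rot: [180.0, -0.3, -160.7]
wrist_force: [3.5, -4.6, -6.6]
grip_width: 0.412
clk 4.95 pos [564.2  -1.5 111.4] rot [ 179.98   -0.28 -160.69] F [ 3.5 -4.6 -6.6] gw 35.2 j7 104.0
tool delta to (564,-1.7,110): [ 0.2 -0.2  1.4] yaw err 0.09
pos in seat frame [ 0.2  0.2 36.4] F seat [ 1.8 -5.5 -6.6] M seat [-1.27 -0.44  0.02]
clock: 5.2
position: [564.0, -1.4, 111.4]
tool_rot: [-179.9, -0.3, -160.8]
wrist_force: [3.4, -4.2, -7.0]
grip_width: 0.419
clk 5.2 pos [564.   -1.4 111.4] rot [-179.89   -0.28 -160.77] F [ 3.4 -4.2 -7. ] gw 35.8 j7 104.0
tool delta to (564,-1.7,110): [ 0.1 -0.3  1.4] yaw err 0.17
pos in seat frame [ 0.1  0.3 36.4] F seat [ 1.8 -5.1 -7. ] M seat [-1.17 -0.44  0.09]
```

```bash
python3 -m jog '[[0,3,0,0],[0,3,0,0]]'; python3 w.py;python3 -m jog '[[0,4,0,0],[0,4,0,0]]'; python3 w.py
```

```text
clock: 5.45
position: [563.9, -1.0, 111.4]
tool_rot: [-179.5, -0.2, -161.0]
wrist_force: [5.9, -10.2, -5.9]
grip_width: 0.418
clk 5.45 pos [563.9  -1.  111.4] rot [-179.51   -0.2  -160.98] F [  5.9 -10.2  -5.9] gw 35.7 j7 103.0
tool delta to (564,-1.7,110): [ 0.1 -0.7  1.4] yaw err 0.38
pos in seat frame [ 0.1  0.7 36.4] F seat [  2.2 -11.6  -5.9] M seat [-2.6  -0.38  0.13]
clock: 5.7
position: [563.7, -0.8, 111.5]
tool_rot: [-179.0, -0.1, -161.3]
wrist_force: [5.5, -12.6, -4.6]
grip_width: 0.415
clk 5.7 pos [563.7  -0.8 111.5] rot [-1.7900e+02 -1.0000e-01 -1.6126e+02] F [  5.5 -12.6  -4.6] gw 35.5 j7 103.0
tool delta to (564,-1.7,110): [-0.  -1.   1.5] yaw err 0.66
pos in seat frame [ 0.   1.  36.5] F seat [  1.  -13.8  -4.6] M seat [-3.21 -0.42  0.32]
```

```bash
python3 -m jog '[[0,6,0,-0.3],[0,6,0,-0.3]]'; python3 w.py;python3 -m jog '[[0,6,0,-0.3],[0,6,0,-0.3]]'; python3 w.py
```

```text
clock: 5.95
position: [563.4, 0.2, 111.9]
tool_rot: [-178.3, 0.1, -161.1]
wrist_force: [9.4, -18.1, -9.4]
grip_width: 0.419
clk 5.95 pos [5.634e+02 2.000e-01 1.119e+02] rot [-1.7827e+02  6.0000e-02 -1.6108e+02] F [  9.4 -18.1  -9.4] gw 35.8 j7 102.0
tool delta to (564,-1.7,110): [-0.  -1.9  1.9] yaw err 0.48
pos in seat frame [ 0.   2.  36.9] F seat [  2.8 -20.2  -9.4] M seat [-4.77 -0.49  0.13]
clock: 6.2
position: [563.1, 0.7, 112.1]
tool_rot: [-177.5, 0.2, -160.9]
wrist_force: [8.1, -18.4, -7.4]
grip_width: 0.42
clk 6.2 pos [563.1   0.7 112.1] rot [-177.52    0.21 -160.94] F [  8.1 -18.4  -7.4] gw 35.9 j7 101.0
tool delta to (564,-1.7,110): [-0.  -2.4  2.2] yaw err 0.34
pos in seat frame [-0.   2.5 37.1] F seat [  1.5 -20.1  -7.4] M seat [-4.58 -0.51  0.09]
```

```bash
python3 -m jog '[[0,7,0,-0.3],[0,7,0,-0.2]]'; python3 w.py;python3 -m jog '[[0,7,0,-0.3],[0,7,0,-0.2]]'; python3 w.py; cat >pic.py <<'E'
from plant import r
import cv2,sys,numpy as np
f=r.grab_frame("side");a=f["pixels"][150:240,215:335,::-1];cv2.imwrite(f"pics/{sys.argv[1]}.png",cv2.resize(a,None,fx=6,fy=6,interpolation=cv2.INTER_CUBIC));np.savez(sys.argv[1]+".npz",**f)
E
python3 pic.py s2
```

```text
clock: 6.45
position: [562.6, 1.7, 112.5]
tool_rot: [-176.7, 0.4, -161.0]
wrist_force: [8.6, -20.0, -7.3]
grip_width: 0.417
clk 6.45 pos [562.6   1.7 112.5] rot [-176.69    0.38 -160.96] F [  8.6 -20.   -7.3] gw 35.6 j7 100.0
tool delta to (564,-1.7,110): [-0.2 -3.5  2.7] yaw err 0.36
pos in seat frame [-0.2  3.7 37.5] F seat [  1.5 -21.8  -7.3] M seat [-5.23 -0.43  0.09]
clock: 6.7
position: [562.2, 2.7, 112.7]
tool_rot: [-175.9, 0.5, -161.0]
wrist_force: [9.7, -18.7, -6.7]
grip_width: 0.414
clk 6.7 pos [562.2   2.7 112.7] rot [-175.85    0.55 -160.99] F [  9.7 -18.7  -6.7] gw 35.4 j7 99.0
tool delta to (564,-1.7,110): [-0.2 -4.5  3.1] yaw err 0.39
pos in seat frame [-0.2  4.7 37.7] F seat [  2.9 -20.8  -6.7] M seat [-5.07 -0.47  0.17]
```

View pics/s2.png

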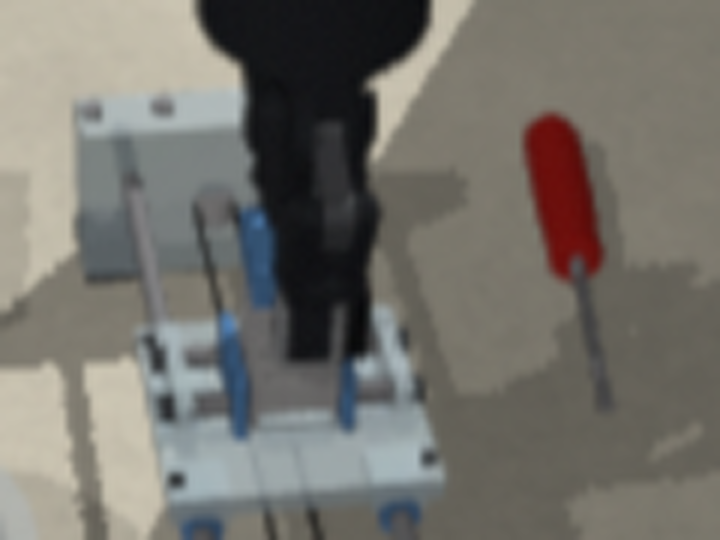

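The side view shows the fingers on the head, the cap's left side (px ~258,193) tipped toward the camera, and the carriage plate still flat. The tool has leaned about 4.2° with the head. I take a little more, then reverse.

```bash
python3 -m jog '[[0,7,-0.3,-0.3],[0,6,-0.3,-0.2]]'; python3 w.py;python3 -m jog '[[0,-4,0,0],[0,-7,0,0],[0,-8,0,0],[0,-8,0,0]]'; python3 w.py
```

```text
clock: 7.0
position: [561.7, 3.7, 113.3]
tool_rot: [-175.1, 0.7, -161.0]
wrist_force: [8.6, -15.9, -8.7]
grip_width: 0.417
clk 7.0 pos [561.7   3.7 113.3] rot [-175.07    0.68 -160.97] F [  8.6 -15.9  -8.7] gw 35.6 j7 98.0
tool delta to (564,-1.7,110): [-0.4 -5.6  3.8] yaw err 0.37
pos in seat frame [-0.4  5.9 38.3] F seat [  2.8 -17.9  -8.7] M seat [-4.07 -0.62  0.13]
clock: 7.5
position: [563.2, 1.5, 113.2]
tool_rot: [-176.7, 0.3, -160.0]
wrist_force: [-6.7, 19.8, 4.2]
grip_width: 0.415
clk 7.5 pos [563.2   1.5 113.2] rot [-176.68    0.34 -160.05] F [-6.7 19.8  4.2] gw 35.4 j7 101.0
tool delta to (564,-1.7,110): [ 0.4 -3.1  3.4] yaw err -0.55
pos in seat frame [ 0.3  3.2 38.2] F seat [ 0.2 20.9  4.2] M seat [ 5.31  0.21 -0.28]
```

```bash
python3 -m jog '[[0,-7,-0.5,0.2],[0,-7,-0.5,0.2],[0,-7,-0.5,0.2],[0,-7,-0.5,0.2]]'; python3 w.py;python3 -m jog '[[0,-7,-0.5,0.2],[0,-7,-0.5,0.2],[0,-7,-0.5,0.2],[0,-7,-0.5,0.2]]'; python3 w.py
```

```text
clock: 8.0
position: [563.4, 0.6, 113.4]
tool_rot: [-178.5, -0.1, -159.8]
wrist_force: [-5.9, 16.3, -4.4]
grip_width: 0.418
clk 8.0 pos [563.4   0.6 113.4] rot [-1.7850e+02 -1.3000e-01 -1.5981e+02] F [-5.9 16.3 -4.4] gw 35.7 j7 103.0
tool delta to (564,-1.7,110): [ 0.2 -2.3  3.4] yaw err -0.79
pos in seat frame [ 0.2  2.4 38.4] F seat [-0.1 17.3 -4.4] M seat [ 4.26 -0.26 -0.3 ]
clock: 8.5
position: [564.0, -0.5, 113.4]
tool_rot: [179.7, -0.6, -159.6]
wrist_force: [-4.8, 16.9, -3.1]
grip_width: 0.416
clk 8.5 pos [ 5.640e+02 -5.000e-01  1.134e+02] rot [ 179.67   -0.59 -159.62] F [-4.8 16.9 -3.1] gw 35.5 j7 105.0
tool delta to (564,-1.7,110): [ 0.4 -1.2  3.4] yaw err -0.98
pos in seat frame [ 0.5  1.2 38.4] F seat [ 1.1 17.5 -3.1] M seat [ 4.15 -0.22 -0.36]
```

```bash
python3 -m jog '[[0,-7,-0.5,0.4],[0,-7,-0.5,0.4],[0,-7,-0.5,0.4],[0,-7,-0.5,0.4],[0,-7,-0.5,0.4],[0,-7,-0.5,0.4]]'; python3 w.py;python3 -m jog '[[0,-7,-0.4,0.4],[0,-7,-0.4,0.4],[0,-7,-0.4,0.4],[0,-7,-0.4,0.4]]'; python3 w.py
```

```text
clock: 9.25
position: [564.9, -1.8, 113.1]
tool_rot: [176.9, -1.4, -160.4]
wrist_force: [-5.0, 14.8, -0.6]
grip_width: 0.419
clk 9.25 pos [564.9  -1.8 113.1] rot [ 176.91   -1.38 -160.42] F [-5.  14.8 -0.6] gw 35.7 j7 107.0
tool delta to (564,-1.7,110): [0.8 0.2 3.2] yaw err -0.18
pos in seat frame [ 0.9 -0.4 38.1] F seat [ 0.2 15.6 -0.6] M seat [ 4.02 -0.19 -0.07]
clock: 9.75
position: [565.6, -2.7, 112.9]
tool_rot: [175.1, -1.9, -160.9]
wrist_force: [-6.1, 15.3, 3.5]
grip_width: 0.416
clk 9.75 pos [565.6  -2.7 112.9] rot [ 175.09   -1.92 -160.85] F [-6.1 15.3  3.5] gw 35.5 j7 109.0
tool delta to (564,-1.7,110): [1.  1.2 3. ] yaw err 0.25
pos in seat frame [ 1.1 -1.5 37.9] F seat [-0.7 16.5  3.5] M seat [ 3.97 -0.03  0.04]
```

```bash
python3 -m jog '[[0,-7,-0.6,0.2],[0,-6,-0.6,0.2]]'; python3 w.py; python3 pic.py s3; python3 - <<'E'
import numpy as np
from h import *
from scipy.spatial.transform import Rotation as Ro
Rs=Ro.from_euler("z",19.4,degrees=True).as_matrix()
for n in("side0","s2","s3"):
    f=np.load(n+".npz");W=cloud(f);P=f["pixels"].astype(int);S=(W-[564,-1.7,75])@Rs
    blue=(P[...,2]>P[...,0]*1.5)&(P[...,2]>70)&(f["z_map"]>0)&(S[...,2]>45)&(S[...,2]<95)&(abs(S[...,1])<45)&(abs(S[...,0])<35)
    q=S[blue];v,u=np.nonzero(blue);print(n,len(q),q.mean(0).round(1) if len(q) else'',np.percentile(q,[10,90],axis=0).round(1).tolist())
E
```

```text
clock: 10.0
position: [565.8, -3.1, 112.9]
tool_rot: [174.2, -2.2, -160.7]
wrist_force: [-3.7, 12.1, 0.2]
grip_width: 0.417
clk 10.0 pos [565.8  -3.1 112.9] rot [ 174.22   -2.16 -160.69] F [-3.7 12.1  0.2] gw 35.6 j7 110.0
tool delta to (564,-1.7,110): [1.1 1.7 3.1] yaw err 0.09
pos in seat frame [ 1.2 -2.  37.9] F seat [ 0.6 12.7  0.2] M seat [ 2.89 -0.22 -0.07]
side0 253 [ 1.6  7.4 72.5] [[-12.3, -10.5, 64.9], [15.4, 18.2, 76.7]]
s2 73 [13.2 12.2 73.6] [[9.7, -2.2, 66.4], [16.5, 24.7, 77.7]]
s3 68 [14.9  1.8 74.1] [[12.2, -17.4, 67.0], [19.2, 14.1, 78.5]]
```

View pics/s3.png

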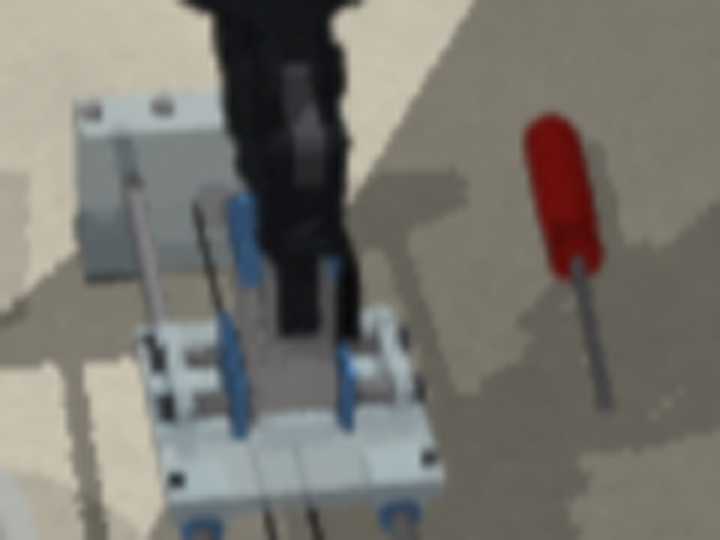

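Cap moved about 10 mm toward -y between the two pictures (px ~242,240 now vs 258,255 before), agreeing with the tool's swing of about 10°. The carriage is still down. I rock back to +y while easing up.

```bash
python3 -m jog '[[0,5,-0.5,0],[0,8,-0.6,0],[0,8,-0.8,0],[0,8,-0.8,0],[0,8,-0.8,0],[0,8,-0.8,0]]'; python3 w.py;python3 -m jog '[[0,8,-1,-0.2],[0,8,-1,-0.2],[0,8,-1,-0.2],[0,8,-1,-0.2],[0,8,-1,-0.2],[0,8,-1,-0.2]]'; python3 w.py
```

```text
clock: 10.8
position: [563.2, 2.1, 116.4]
tool_rot: [177.0, -1.8, -162.0]
wrist_force: [11.9, -20.7, -20.6]
grip_width: 0.415
clk 10.8 pos [563.2   2.1 116.4] rot [ 176.98   -1.77 -162.  ] F [ 11.9 -20.7 -20.6] gw 35.4 j7 106.0
tool delta to (564,-1.7,110): [ 0.2 -4.2  6.2] yaw err 1.4
pos in seat frame [ 0.5  3.8 41.4] F seat [  4.4 -23.5 -20.6] M seat [-5.99 -1.35  0.53]
clock: 11.55
position: [561.8, 5.2, 119.1]
tool_rot: [180.0, -1.3, -162.4]
wrist_force: [13.3, -21.9, -21.7]
grip_width: 0.417
clk 11.55 pos [561.8   5.2 119.1] rot [ 179.99   -1.3  -162.42] F [ 13.3 -21.9 -21.7] gw 35.6 j7 102.0
tool delta to (564,-1.7,110): [-0.2 -7.2  9.1] yaw err 1.82
pos in seat frame [ 0.2  7.2 44.1] F seat [  5.2 -25.1 -21.7] M seat [-6.66 -1.34  0.37]
```

Upward pull is near the limit, so I relax it and look.

```bash
python3 -m jog '[[0,3,0,0]]'; python3 w.py; python3 pic.py s4; cat >cap.py <<'E'
import numpy as np,sys
from h import *
from scipy.spatial.transform import Rotation as Ro
Rs=Ro.from_euler("z",19.4,degrees=True).as_matrix()
for n in sys.argv[1:]:
    f=np.load(n+".npz");W=cloud(f);P=f["pixels"].astype(int);S=(W-[564,-1.7,75])@Rs
    blue=(P[...,2]>P[...,0]*1.5)&(P[...,2]>70)&(f["z_map"]>0)&(S[...,2]>45)&(S[...,2]<160)&(abs(S[...,1])<45)&(abs(S[...,0])<35)
    q=S[blue];print(n,len(q),q.mean(0).round(1) if len(q) else'',np.percentile(q,[10,90],axis=0).round(1).tolist())
    pl=(f["z_map"]>0)&(abs(S[...,2])<8)&(S[...,1]>30)&(S[...,1]<48)&(abs(S[...,0])<45);print("plate z",np.median(S[pl][:,2]).round(2))
E
python3 cap.py side0 s2 s3 s4
```

```text
clock: 11.68
position: [562.2, 4.7, 119.1]
tool_rot: [-179.8, -1.2, -162.6]
wrist_force: [3.0, -3.2, -0.9]
grip_width: 0.419
clk 11.68 pos [562.2   4.7 119.1] rot [-179.77   -1.23 -162.56] F [ 3.  -3.2 -0.9] gw 35.8 j7 102.0
tool delta to (564,-1.7,110): [ 0.  -6.6  9.1] yaw err 1.96
pos in seat frame [ 0.4  6.6 44.1] F seat [ 1.7 -4.  -0.9] M seat [-1.03 -0.39  0.32]
side0 253 [ 1.6  7.4 72.5] [[-12.3, -10.5, 64.9], [15.4, 18.2, 76.7]]
plate z -0.37
s2 76 [13.3 12.9 74.8] [[9.8, -2.2, 66.5], [16.5, 25.1, 78.0]]
plate z -0.58
s3 69 [14.9  2.  74.4] [[12.3, -17.2, 67.0], [19.2, 14.0, 79.0]]
plate z -0.45
s4 64 [15.4 14.  80.8] [[12.3, -4.6, 71.3], [18.2, 24.9, 84.0]]
plate z -0.39
```

View pics/s4.png

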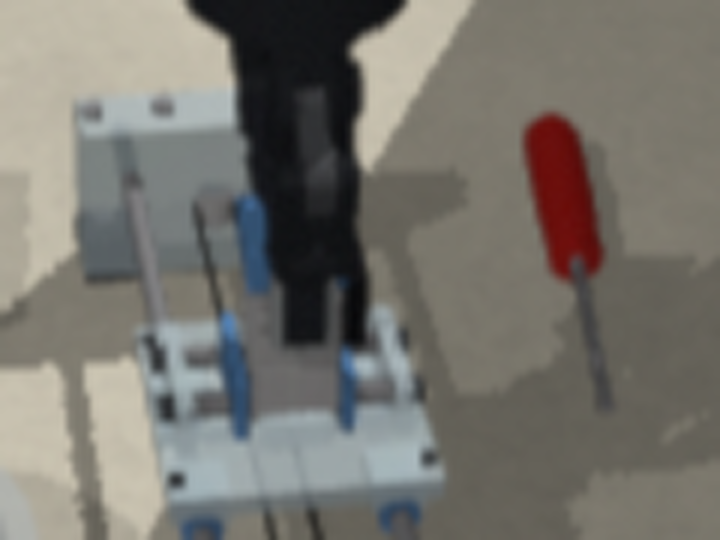

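Carriage is still down (plate depth unchanged); the head is up about 7 mm (cap px ~252,240). I continue the +y lean without lifting.

```bash
python3 -m jog '[[0,6,0,-0.4],[0,7,0,-0.4],[0,7,0,-0.4]]'; python3 w.py;python3 -m jog '[[0,7,0,-0.4],[0,7,0,-0.4],[0,7,0,-0.4]]'; python3 w.py
```

```text
clock: 12.1
position: [561.6, 6.1, 119.2]
tool_rot: [-178.5, -1.0, -162.0]
wrist_force: [9.7, -20.4, -10.0]
grip_width: 0.415
clk 12.1 pos [561.6   6.1 119.2] rot [-178.53   -1.02 -162.01] F [  9.7 -20.4 -10. ] gw 35.4 j7 101.0
tool delta to (564,-1.7,110): [-0.  -7.9  9.5] yaw err 1.41
pos in seat frame [ 0.3  8.1 44.2] F seat [  2.4 -22.4 -10. ] M seat [-5.63 -0.62  0.18]
clock: 12.48
position: [561.2, 6.9, 119.4]
tool_rot: [-177.2, -0.8, -161.6]
wrist_force: [8.3, -20.3, -10.5]
grip_width: 0.412
clk 12.47 pos [561.2   6.9 119.4] rot [-177.23   -0.78 -161.59] F [  8.3 -20.3 -10.5] gw 35.2 j7 99.0
tool delta to (564,-1.7,110): [-0.  -8.6  9.9] yaw err 0.99
pos in seat frame [ 0.2  9.  44.4] F seat [  1.1 -21.9 -10.5] M seat [-5.53 -0.61  0.1 ]
```

```bash
python3 -m jog '[[0,7,0.2,-0.3],[0,7,0.2,-0.3],[0,7,0.2,-0.3],[0,7,0.2,-0.3]]'; python3 w.py;python3 -m jog '[[0,7,0.2,-0.2],[0,7,0.2,-0.2],[0,7,0.2,-0.2]]'; python3 w.py; python3 pic.py s5; python3 cap.py s5
```

```text
clock: 12.98
position: [560.7, 8.1, 119.5]
tool_rot: [-175.5, -0.5, -161.5]
wrist_force: [9.1, -20.2, -5.6]
grip_width: 0.417
clk 12.97 pos [560.7   8.1 119.5] rot [-175.51   -0.45 -161.48] F [  9.1 -20.2  -5.6] gw 35.6 j7 97.0
tool delta to (564,-1.7,110): [-0.1 -9.6 10.3] yaw err 0.88
pos in seat frame [ 0.1 10.3 44.5] F seat [  1.9 -22.1  -5.6] M seat [-5.42 -0.41  0.13]
clock: 13.35
position: [560.3, 9.1, 119.7]
tool_rot: [-174.2, -0.2, -161.7]
wrist_force: [10.2, -20.4, -4.8]
grip_width: 0.41
clk 13.35 pos [560.3   9.1 119.7] rot [-174.23   -0.2  -161.69] F [ 10.2 -20.4  -4.8] gw 35.0 j7 95.0
tool delta to (564,-1.7,110): [ -0.2 -10.4  10.8] yaw err 1.09
pos in seat frame [ 0.  11.4 44.7] F seat [  2.9 -22.6  -4.8] M seat [-5.39 -0.37  0.18]
s5 76 [14.3 20.8 81.2] [[11.1, 2.9, 72.6], [17.3, 33.4, 85.0]]
plate z -0.55
```

View pics/s5.png

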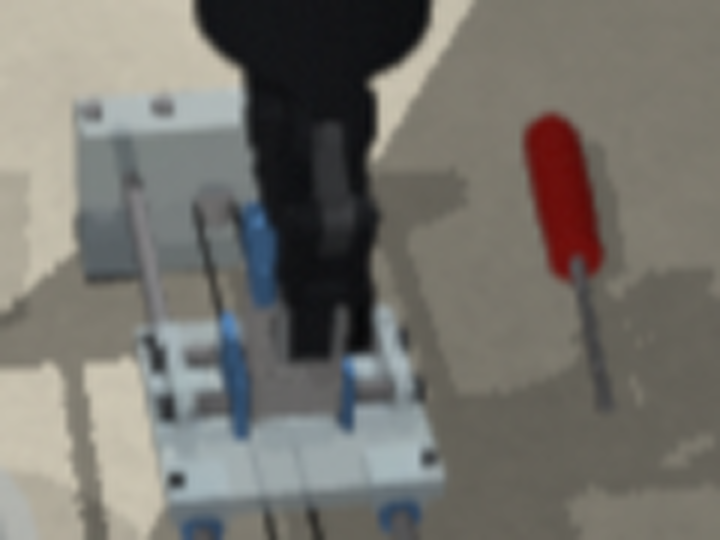

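```bash
python3 -m jog '[[0,-4,0,0],[0,-7,0,0],[0,-8,0,0.2],[0,-8,0,0.2],[0,-8,0,0.2],[0,-8,0,0.2]]'; python3 w.py;python3 -m jog '[[0,-8,-0.3,0.2],[0,-8,-0.3,0.2],[0,-8,-0.3,0.2],[0,-8,-0.3,0.2],[0,-8,-0.3,0.2]]'; python3 w.py
```

```text
clock: 14.15
position: [562.3, 5.3, 119.8]
tool_rot: [-176.8, -0.7, -161.0]
wrist_force: [-7.4, 19.5, 1.8]
grip_width: 0.414
clk 14.15 pos [562.3   5.3 119.8] rot [-176.77   -0.66 -160.97] F [-7.4 19.5  1.8] gw 35.4 j7 99.0
tool delta to (564,-1.7,110): [ 0.5 -6.6 10.2] yaw err 0.37
pos in seat frame [ 0.7  7.2 44.8] F seat [-0.5 20.8  1.8] M seat [ 5.2   0.12 -0.1 ]
clock: 14.78
position: [563.0, 3.9, 119.8]
tool_rot: [-179.3, -1.2, -160.4]
wrist_force: [-7.4, 18.5, 0.6]
grip_width: 0.418
clk 14.78 pos [563.    3.9 119.8] rot [-179.32   -1.24 -160.39] F [-7.4 18.5  0.6] gw 35.7 j7 103.0
tool delta to (564,-1.7,110): [ 0.8 -5.5  9.9] yaw err -0.21
pos in seat frame [ 1.   5.6 44.8] F seat [-0.8 19.9  0.6] M seat [ 4.87 -0.02 -0.16]
```

```bash
python3 -m jog '[[0,-8,-0.3,0.3],[0,-8,-0.3,0.3],[0,-8,-0.3,0.3],[0,-8,-0.3,0.3],[0,-8,-0.3,0.3],[0,-8,-0.3,0.3]]'; python3 w.py;python3 -m jog '[[0,-8,-0.3,0.3],[0,-8,-0.3,0.3],[0,-8,-0.3,0.3],[0,-8,-0.3,0.3],[0,-8,-0.3,0.3]]'; python3 w.py; python3 pic.py s6; python3 cap.py s6
```

```text
clock: 15.52
position: [564.3, 1.9, 119.6]
tool_rot: [177.6, -2.0, -160.3]
wrist_force: [-6.7, 17.7, 2.3]
grip_width: 0.416
clk 15.53 pos [564.3   1.9 119.6] rot [ 177.61   -1.98 -160.32] F [-6.7 17.7  2.3] gw 35.5 j7 106.0
tool delta to (564,-1.7,110): [ 1.2 -3.6  9.5] yaw err -0.28
pos in seat frame [ 1.5  3.2 44.6] F seat [-0.5 18.9  2.3] M seat [ 4.7   0.03 -0.23]
clock: 16.15
position: [565.4, -0.1, 119.2]
tool_rot: [175.0, -2.6, -160.3]
wrist_force: [-8.1, 18.7, 5.2]
grip_width: 0.416
clk 16.15 pos [ 5.654e+02 -1.000e-01  1.192e+02] rot [ 174.99   -2.65 -160.29] F [-8.1 18.7  5.2] gw 35.6 j7 109.0
tool delta to (564,-1.7,110): [ 1.4 -1.9  9.1] yaw err -0.31
pos in seat frame [ 1.8  1.1 44.2] F seat [-1.4 20.3  5.2] M seat [ 4.69  0.18 -0.32]
s6 69 [15.6  6.1 80.1] [[13.1, -11.8, 72.8], [20.1, 17.1, 84.0]]
plate z -0.56
```

View pics/s6.png

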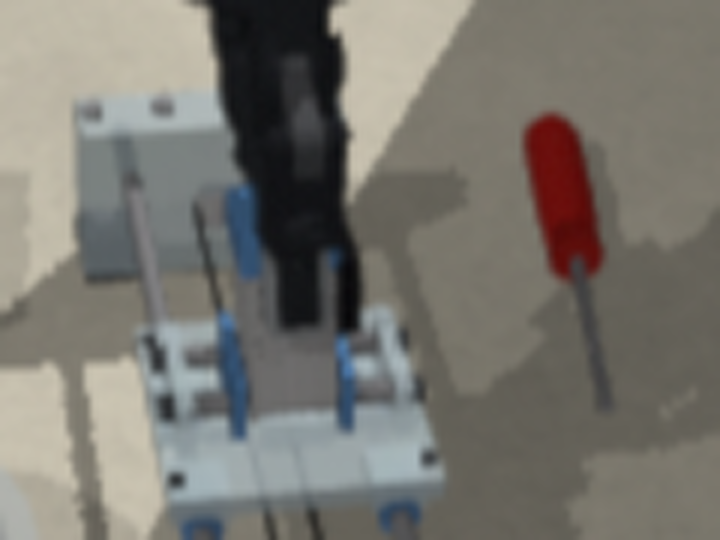

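```bash
python3 -m jog '[[0,-8,-0.3,0.3],[0,-8,-0.3,0.3],[0,-8,-0.3,0.3],[0,-8,-0.3,0.3]]'; python3 w.py;python3 -m jog '[[0,4,-0.4,0],[0,7,-0.5,0],[0,8,-0.5,0],[0,8,-0.5,0]]'; python3 w.py
```

```text
clock: 16.7
position: [566.1, -1.8, 118.6]
tool_rot: [172.9, -3.2, -160.2]
wrist_force: [-6.5, 17.0, 6.0]
grip_width: 0.418
clk 16.7 pos [566.1  -1.8 118.6] rot [ 172.85   -3.24 -160.25] F [-6.5 17.   6. ] gw 35.7 j7 111.0
tool delta to (564,-1.7,110): [ 1.5 -0.3  8.7] yaw err -0.35
pos in seat frame [ 2.  -0.8 43.6] F seat [-0.5 18.2  6. ] M seat [ 4.66  0.16 -0.3 ]
clock: 17.2
position: [564.4, 1.0, 120.0]
tool_rot: [174.6, -3.0, -161.1]
wrist_force: [10.5, -19.3, -19.5]
grip_width: 0.412
clk 17.2 pos [564.4   1.  120. ] rot [ 174.62   -3.01 -161.06] F [ 10.5 -19.3 -19.5] gw 35.2 j7 108.0
tool delta to (564,-1.7,110): [ 0.7 -3.4  9.8] yaw err 0.46
pos in seat frame [ 1.3  2.4 45. ] F seat [  3.4 -21.7 -19.5] M seat [-6.27 -1.16  0.36]
```

```bash
python3 -m jog '[[0,8,0.2,-0.1],[0,8,0.2,-0.1],[0,8,0.1,-0.1]]'; python3 w.py;python3 -m jog '[[0,8,0,-0.1],[0,8,0,-0.1],[0,8,-0.1,-0.1]]'; python3 w.py
```

```text
clock: 17.58
position: [563.9, 2.2, 120.3]
tool_rot: [176.3, -2.7, -161.6]
wrist_force: [9.5, -20.1, -13.0]
grip_width: 0.416
clk 17.57 pos [563.9   2.2 120.3] rot [ 176.25   -2.67 -161.6 ] F [  9.5 -20.1 -13. ] gw 35.5 j7 106.0
tool delta to (564,-1.7,110): [ 0.7 -4.4 10.1] yaw err 1.0
pos in seat frame [ 1.2  3.7 45.3] F seat [  2.3 -22.1 -13. ] M seat [-6.14 -0.62  0.48]
clock: 17.95
position: [563.3, 3.5, 120.9]
tool_rot: [177.8, -2.4, -162.1]
wrist_force: [9.7, -20.8, -12.5]
grip_width: 0.419
clk 17.95 pos [563.3   3.5 120.9] rot [ 177.84   -2.35 -162.14] F [  9.7 -20.8 -12.5] gw 35.8 j7 104.0
tool delta to (564,-1.7,110): [ 0.5 -5.5 10.8] yaw err 1.54
pos in seat frame [ 1.1  5.1 45.9] F seat [  2.2 -22.8 -12.5] M seat [-6.02 -0.56  0.35]
```

```bash
python3 -m jog '[[0,8,-0.3,-0.4],[0,8,-0.3,-0.4],[0,8,-0.4,-0.4]]'; python3 w.py;python3 -m jog '[[0,8,-0.5,-0.4],[0,8,-0.5,-0.4],[0,8,-0.6,-0.4]]'; python3 w.py;  python3 pic.py s7; python3 cap.py s7
```

```text
clock: 18.32
position: [562.5, 4.6, 121.5]
tool_rot: [179.4, -2.1, -161.8]
wrist_force: [11.7, -20.7, -18.2]
grip_width: 0.411
clk 18.32 pos [562.5   4.6 121.5] rot [ 179.36   -2.06 -161.8 ] F [ 11.7 -20.7 -18.2] gw 35.1 j7 103.0
tool delta to (564,-1.7,110): [ 0.1 -6.6 11.5] yaw err 1.2
pos in seat frame [ 0.7  6.4 46.5] F seat [  4.2 -23.4 -18.2] M seat [-6.42 -1.18  0.17]
clock: 18.7
position: [562.0, 6.2, 122.4]
tool_rot: [-179.2, -1.8, -161.5]
wrist_force: [9.7, -19.6, -11.7]
grip_width: 0.418
clk 18.7 pos [562.    6.2 122.4] rot [-179.17   -1.78 -161.49] F [  9.7 -19.6 -11.7] gw 35.7 j7 101.0
tool delta to (564,-1.7,110): [ 0.2 -8.  12.5] yaw err 0.89
pos in seat frame [ 0.7  8.1 47.4] F seat [  2.6 -21.7 -11.7] M seat [-5.67 -0.73  0.12]
s7 67 [15.6 14.4 83.2] [[12.4, -2.6, 75.1], [18.6, 25.9, 86.5]]
plate z -0.48
```

View pics/s7.png

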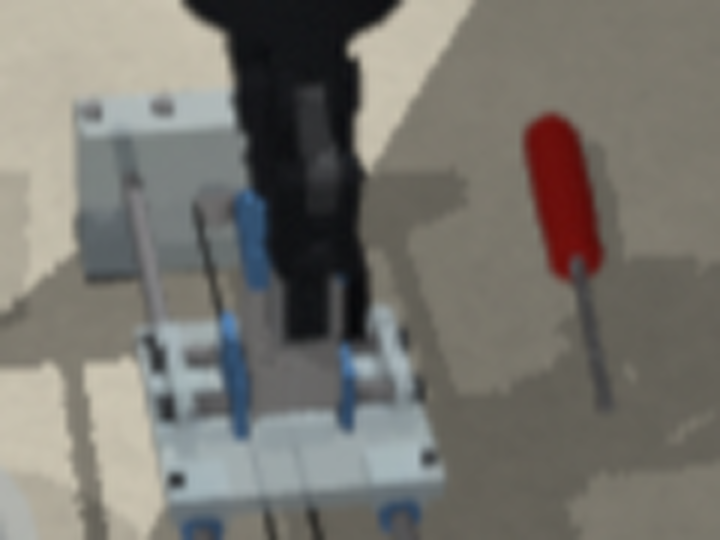

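```bash
python3 -m jog '[[0,-5,-0.2,0],[0,-8,-0.6,0.1],[0,-8,-0.8,0.1],[0,-8,-0.8,0.1]]'; python3 w.py;python3 -m jog '[[0,-7,-0.8,0.2],[0,-7,-0.8,0.2],[0,-7,-0.8,0.2]]'; python3 w.py
```

```text
clock: 19.25
position: [563.5, 2.8, 122.5]
tool_rot: [179.1, -2.2, -160.8]
wrist_force: [-5.3, 18.8, -5.2]
grip_width: 0.414
clk 19.25 pos [563.5   2.8 122.5] rot [ 179.07   -2.16 -160.84] F [-5.3 18.8 -5.2] gw 35.4 j7 104.0
tool delta to (564,-1.7,110): [ 0.5 -4.6 12.5] yaw err 0.24
pos in seat frame [ 1.   4.4 47.5] F seat [ 1.3 19.4 -5.2] M seat [ 4.83 -0.59 -0.33]
clock: 19.62
position: [564.0, 2.2, 122.3]
tool_rot: [177.7, -2.5, -160.6]
wrist_force: [-5.2, 16.8, -4.4]
grip_width: 0.417
clk 19.62 pos [564.    2.2 122.3] rot [ 177.67   -2.53 -160.61] F [-5.2 16.8 -4.4] gw 35.6 j7 106.0
tool delta to (564,-1.7,110): [ 0.7 -4.2 12.2] yaw err 0.01
pos in seat frame [ 1.3  3.7 47.3] F seat [ 0.7 17.5 -4.4] M seat [ 4.06 -0.57 -0.39]
```

```bash
python3 -m jog '[[0,-6,-1.2,0.2],[0,-6,-1.4,0.2],[0,-6,-1.4,0.2]]'; python3 w.py;python3 -m jog '[[0,4,-0.4,0],[0,7,-0.4,-0.1],[0,8,-0.3,-0.1],[0,8,-0.3,-0.2]]'; python3 w.py
```

```text
clock: 20.0
position: [564.3, 1.5, 122.7]
tool_rot: [176.5, -2.9, -160.5]
wrist_force: [-1.6, 13.3, -9.3]
grip_width: 0.419
clk 20.0 pos [564.3   1.5 122.7] rot [ 176.46   -2.92 -160.5 ] F [-1.6 13.3 -9.3] gw 35.8 j7 107.0
tool delta to (564,-1.7,110): [ 0.7 -3.7 12.5] yaw err -0.1
pos in seat frame [ 1.3  2.9 47.7] F seat [ 2.9 13.  -9.3] M seat [ 3.1  -0.77 -0.32]
clock: 20.5
position: [562.7, 5.7, 125.0]
tool_rot: [178.1, -2.6, -160.9]
wrist_force: [8.9, -20.2, -9.5]
grip_width: 0.412
clk 20.5 pos [562.7   5.7 125. ] rot [ 178.08   -2.59 -160.88] F [  8.9 -20.2  -9.5] gw 35.2 j7 105.0
tool delta to (564,-1.7,110): [ 0.6 -7.9 14.8] yaw err 0.28
pos in seat frame [ 1.3  7.4 50. ] F seat [  1.7 -22.1  -9.5] M seat [-5.67 -0.51  0.21]
```

```bash
python3 -m jog '[[0,3,-0.8,0],[0,0,-1,0]]'; python3 w.py; python3 pic.py s8; python3 cap.py s8; python3 -m jog '[[0,-3,-1,0],[0,-3,-1.2,0]]'; python3 w.py
```

```text
clock: 20.75
position: [562.7, 5.4, 125.8]
tool_rot: [178.3, -2.6, -161.0]
wrist_force: [4.1, 3.4, -17.4]
grip_width: 0.413
clk 20.75 pos [562.7   5.4 125.8] rot [ 178.3    -2.58 -161.04] F [  4.1   3.4 -17.4] gw 35.2 j7 104.0
tool delta to (564,-1.7,110): [ 0.3 -7.6 15.6] yaw err 0.44
pos in seat frame [ 1.1  7.1 50.8] F seat [  5.    1.8 -17.4] M seat [ 0.33 -1.33  0.04]
s8 65 [15.4 12.2 86. ] [[12.6, -4.5, 77.8], [19.4, 24.3, 88.6]]
plate z -0.48
clock: 21.05
position: [563.9, 4.1, 127.3]
tool_rot: [178.0, -2.6, -160.8]
wrist_force: [1.5, 1.1, 0.2]
grip_width: 0.421
clk 21.05 pos [563.9   4.1 127.3] rot [ 177.98   -2.62 -160.81] F [1.5 1.1 0.2] gw 35.9 j7 105.0
tool delta to (564,-1.7,110): [ 1.  -6.1 17.2] yaw err 0.21
pos in seat frame [ 1.8  5.5 52.3] F seat [1.8 0.5 0.2] M seat [ 0.35 -0.43 -0.07]
```

View pics/s8.png

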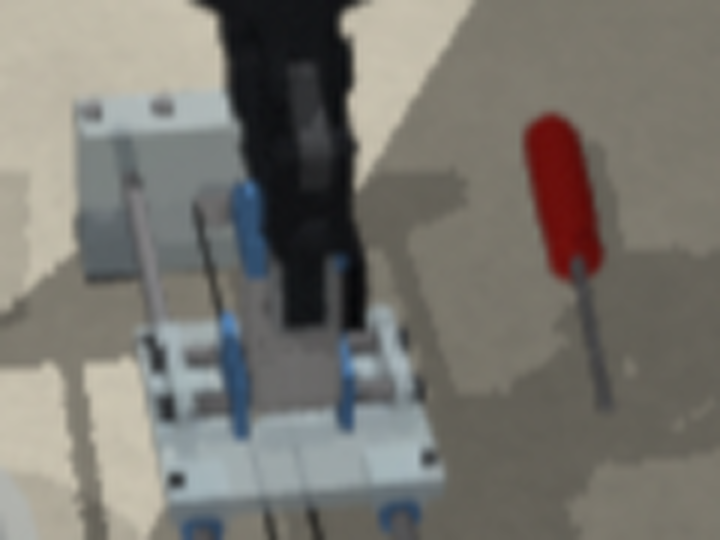

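Freed from the nubs (force is down to ~0; picture shows the carriage down, foot at cheek height). I tighten the grip and lift.

```bash
python3 -m jog '[[0,0,-1,0],[0,-1,-2,0],[0,-1,-5,0],[0,-1,-6,0],[0,0,0,0]]' 20 70; python3 w.py; python3 -m jog '[[0,-1,-8,0],[0,0,-8,0],[0,0,-8,0],[0,0,-3,0],[0,0,0,0]]'; python3 w.py; python3 pic.py s9; python3 cap.py s9
```

```text
clock: 21.68
position: [565.4, 0.1, 143.7]
tool_rot: [178.0, -2.6, -160.8]
wrist_force: [-0.3, 0.3, -2.0]
grip_width: 0.415
clk 21.68 pos [5.654e+02 1.000e-01 1.437e+02] rot [ 178.03   -2.61 -160.84] F [-0.3  0.3 -2. ] gw 35.4 j7 105.0
tool delta to (564,-1.7,110): [ 0.4 -2.4 33.7] yaw err 0.24
pos in seat frame [ 1.9  1.3 68.7] F seat [-0.2  0.4 -2. ] M seat [-0.06 -0.03 -0.01]
clock: 22.3
position: [567.4, -1.3, 172.8]
tool_rot: [178.0, -2.6, -160.8]
wrist_force: [-0.8, -0.6, -2.7]
grip_width: 0.419
clk 22.3 pos [567.4  -1.3 172.8] rot [ 178.03   -2.59 -160.84] F [-0.8 -0.6 -2.7] gw 35.8 j7 105.0
tool delta to (564,-1.7,110): [ 0.4 -1.4 62.9] yaw err 0.24
pos in seat frame [ 3.3 -0.8 97.8] F seat [-0.9 -0.3 -2.7] M seat [-0.1  -0.02 -0.02]
s9 64 [ 17.    5.5 132.1] [[14.7, -12.3, 124.7], [21.4, 16.0, 136.4]]
plate z -0.53
```

View pics/s9.png

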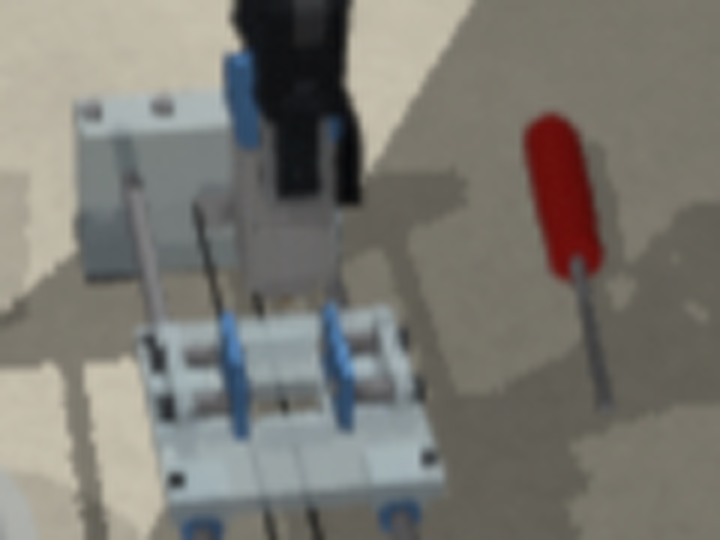

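```bash
python3 - <<'E'
import numpy as np
from h import *
from scipy.spatial.transform import Rotation as Ro
Rs=Ro.from_euler("z",19.4,degrees=True).as_matrix()
f=np.load("s9.npz");W=cloud(f);S=(W-[564,-1.7,75])@Rs;P=f["pixels"].astype(int)
v,u=np.mgrid[:384,:512]
# head face, crop px (250..330,205..285)->full
for box in(((252,328),(207,285)),((242,270),(150,285))):
    (a,b),(c,d)=box
    m=(u>215+a/6)&(u<215+b/6)&(v>150+c/6)&(v<150+d/6)&(f["z_map"]>0)&(P.sum(-1)>180)
    q=S[m];q=q[abs(q[:,1]-np.median(q[:,1]))<6]
    A=np.c_[q[:,0],q[:,2],np.ones(len(q))];k,*_=np.linalg.lstsq(A,q[:,1],rcond=None)
    res=q[:,1]-A@k;print(len(q),"mean",q.mean(0).round(1),"dy/dz deg",np.degrees(np.arctan(k[1])).round(2),"dy/dx deg",np.degrees(np.arctan(k[0])).round(2),"std",res.std().round(2),"zrange",np.ptp(q[:,2]))
# x tilt: left silhouette edge per row
g=(f["z_map"]>0)&(abs(S[...,1])<25)&(abs(S[...,0])<30)&(P.sum(-1)>150)
for row in range(160,199,4):
    c=np.nonzero(g[row]&(S[row,:,2]>38))[0]
    if len(c):print(row,c[0],S[row,c[0]].round(1),S[row,c[-1]].round(1))
Rt=Ro.from_euler("xyz",[178.03,-2.59,-160.84],degrees=True).as_matrix();print("tool up axis in seat",(Rs.T@-Rt[:,2]).round(3))
E
```

```text
154 mean [ 2.  16.2 78.9] dy/dz deg -0.45 dy/dx deg -1.43 std 1.89 zrange 32.587297421836205
82 mean [14.5 16.  89.5] dy/dz deg 0.5 dy/dx deg -3.46 std 2.27 zrange 56.01940944807702
160 252 [ 21.3 -16.  133.6] [ 13.8 -12.5 135.1]
164 252 [ 21.5 -14.1 125.4] [ 16.2   3.3 135.8]
168 253 [ 21.9   2.6 126.5] [-19.1  -1.9 120.5]
172 253 [ 19.1 -15.4 105.3] [-10.   15.3 122.8]
176 253 [ 18.6 -18.   93.9] [-10.1  16.3 114. ]
180 254 [17.9 -7.9 90.7] [-10.8  14.8 103.5]
184 254 [18.6 -2.4 84.7] [-19.6  13.   91.9]
188 254 [17.8 -6.9 71.5] [-11.2  15.7  84.7]
192 254 [ 17.2 -10.3  59. ] [-12.   13.5  73.2]
196 255 [17.9  8.8 62.5] [-12.   15.   64.3]
tool up axis in seat [ 0.045 -0.035  0.998]
```

```bash
python3 -m jog '[[1,1,1.5,0],[1,1,1.5,0],[0,0,0,0],[0,0,0,0],[0,0,0,0]]'; python3 w.py; python3 pic.py s10; python3 cap.py s10; python3 - <<'E'
from plant import r
import cv2,numpy as np
a=np.load("s10.npz")["pixels"];cv2.imwrite("pics/s10f.png",a[:,:,::-1])
print(r.read_state()["joint_velocities"].round(2))
E
```

```text
clock: 22.98
position: [563.8, 0.1, 168.8]
tool_rot: [178.0, -2.7, -160.8]
wrist_force: [-0.1, 0.0, -2.3]
grip_width: 0.411
clk 22.98 pos [5.638e+02 1.000e-01 1.688e+02] rot [ 178.     -2.69 -160.83] F [-0.1  0.  -2.3] gw 35.1 j7 105.0
tool delta to (564,-1.7,110): [-2.3 -3.8 58.7] yaw err 0.23
pos in seat frame [ 0.4  1.7 93.8] F seat [-0.1  0.1 -2.3] M seat [-0.06 -0.11 -0.1 ]
s10 71 [ 13.2   8.5 127.9] [[10.3, -8.8, 120.6], [18.3, 18.6, 131.9]]
plate z -0.48
[-0.   -0.1  -0.11 -0.1  -0.01  0.08  0.02]
```

View pics/s10f.png

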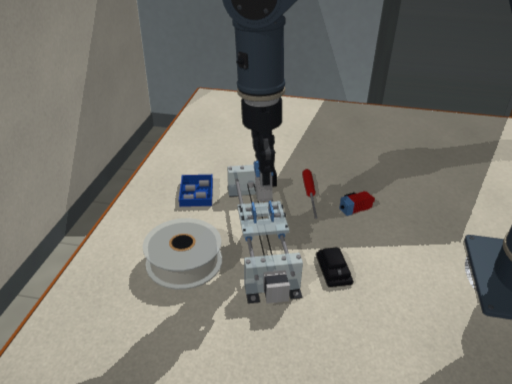

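The picture shows the head (px ~258,185) held over the carriage (px 263,218), which is down. Spool, tray, mouse and screwdriver are where they were. Handing in.

```bash
python3 - <<'E'
from plant import r
print(r.close_job())
E
```

```text
the job is handed in; nothing more can be done
None
```

I freed the print head and handed the job in at about 23 s, with the head still in the fingers above its seat. No verdict was reported.

**What I did:** I gripped the head across its 36 mm faces at 40 N. I rocked it towards +y, -y, +y and -y, then finished with smaller rocks each way, easing it up until it came free at about 14 mm. I then raised the grip to 70 N and lifted it. The jog moves have no tilt command, so I got the lean by pushing sideways and letting the arm give.

**Last checks (from camera and state):**

| Check | Result | Limit |
|---|---|---|
| Nozzle above the cheek tops | about 13–15 mm | 5–35 mm |
| Nozzle sideways from the seat centre | within a few mm | 15 mm |
| Head lean | about 3°, mostly towards +x | 6° |
| Wrist force | about 2.3 N, roughly the head's weight | – |
| Carriage plate depth | unchanged from the start | within 2 mm |
| Bystanders | no visible movement | 10 mm |

**What was less clean:**
- **Upward pull:** it briefly reached about 21–22 N during the second +y rock, right at the carriage's release limit. I eased off and the carriage stayed down.
- **Head lean while rocking:** I inferred this from the tool and cap positions, and they did not always agree. The head slid a few mm along the rods and slipped a few degrees in the pads.
- **Second -y lean:** this is the least certain of the four, at about 3–5° when last pictured.

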